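# Press an agate ring onto its liner and hold

### The job

Take the broad agate ring off its wooden cone and set it down over the steel liner of the little hand press, flat on the brass nest. Let go of it, then swing the press lever over and down by its cross grip until the spring foot bears on the ring and has sunk about half way into its sleeve (about 6 of its 12 mm), and keep it there for the adhesive to grab: finish while still holding the lever in that position. Leave the two slim rings, the glue bottle and the caliper alone.

Things in the scene. Friction and masses are not known exactly. Their poses are not given: they have to be found in the camera images.
- ring: The broad agate ring, milky pale stone, to be bonded: outer diameter 36, bore 22, 14 mm high, about 24 g, rounded edges. Origin at its centre (mid-height, on its axis), z along the axis. At the start it stands level on one of the three cones of the stand; which one varies.
- slim_a: A slim ring of the same stone, 31 mm across and 7 mm high, on another cone. Origin at its centre. To be left alone.
- slim_b: The other slim ring, 31 mm across and 7 mm high, on the remaining cone. Origin at its centre. To be left alone.
- stand: Fixed pine ring stand: bar 180 mm long (its y), 52 wide (x), top 50 mm above the counter, on two feet 85 mm deep. Three cones at y = -56, 0, 56 mm: a round foot 28 mm across whose shoulder, 62 mm above the counter, carries the ring, then a taper from 20 mm across to a tip 100 mm above the counter. Origin on the counter under the bar's middle, z up. Rings come off straight upward.
- press: Small grey hand press bolted to the counter. Origin on the counter under the nest; x from nest to lever hinge, z up. Base 84 mm wide, 14 thick, x -82 to 150 mm. Nest: brass post 31 mm across (48 mm collar, 4 high, at its foot), flat top 36 mm above the counter; steel liner 19.6 mm across, top chamfered, 10 mm high on it. Hinge cheeks 42 mm wide overall, 105 mm high.
- nest (a point): Centre of the flat top of the brass nest, at the foot of the liner (36 mm above the counter). A seated ring lies flat here, its centre 7 mm above this point.
- hinge (a point): Lever's hinge axis: 110 mm along the press's x from the nest and 86 mm above the counter; the axis is the press's y.
- grip (a point): Centre of the black cross grip on the lever's end: a cylinder 28 mm across and 40 mm long along the hinge axis (press y); 200 mm from the hinge axis. It swings about the hinge, from above it (286 mm above the counter) toward -x and down, to 86 mm when the lever is level. Next to it the lever is a 12 mm rod, then a bar 14 mm wide.
- lever (a joint): Lever angle, rad: 0 = raised at rest (92 degrees above level), growing as it comes over and down; 1.60 = level; stop at 1.66. A return spring drives it up when let go. The grip needs about 1.5 N to start, about 7 N straight down at the holding position. With the ring seated the foot meets it at about 1.545, is half sunk at 1.60 and fully sunk at 1.655.
- foot (a joint): How far the spring foot is pushed into its sleeve on the lever, in m: 0 = fully out, 0.012 = fully in, 0.006 = half way. The spring starts at about 3 N and gives about 7 N half way in. 1 mm of foot travel takes about 1.8 mm of grip travel.
- foot_face (a point): Centre of the under face of the spring foot: a white nylon cup 32 mm across, hollow to clear the liner, its steel stem in the lever's sleeve 110 mm from the hinge. Foot out, the face is 42 mm below the lever's centre line (lever level). It stands over the nest when the lever is level; with the lever raised the space above the nest is free.
- glue: Loose closed amber glue bottle, 30 mm across, 73 mm high; origin at the centre of its underside. To be left alone.
- caliper: Loose steel caliper lying flat, 220 mm long (x), about 70 mm wide, 11 mm high; origin under the middle of its beam. To be left alone.
Mind the look-alikes: they are no part of the job. Leave any blue or orange look-alike of the ring alone.

How it is judged:
On the way:
1. the broad ring sits flat on the nest over the liner, and the fingers have let go of it (horizontal distance between ring and nest below 0.003 m and z of ring in the frame of press between 0.04 and 0.0455 m and angle between the z axis of ring and the z axis of press, either way round below 0.1 rad and contact force between the fingers and ring below 0.05 N), for 0.2 s.
At the end, for the whole second after the job is handed in: The broad ring lies flat over the liner (within 3 mm of the nest's centre, seated height, level within 0.1 rad), untouched; the robot holds the lever down at rest (contact above 1.5 N), the ring clamped in the press (contact above 6 N), the foot sunk 3 to 9 of its 12 mm (all of step 1 and value of joint foot between 0.003 and 0.009 m and value of joint lever above 1.5 rad and contact force between ring and press above 6 N and contact force between the arm and ring below 0.05 N and contact force between any of the fingers, the arm and press above 1.5 N and velocity of joint lever between -0.05 and 0.05 rad/s); the arm keeps its last pose, push and grip.
It fails at once if a slim ring is moved more than 12 mm (distance of slim_a from where it was at the start of the episode above 0.012 m).
It fails at once if a slim ring is moved more than 12 mm (distance of slim_b from where it was at the start of the episode above 0.012 m).
It fails at once if the glue bottle is moved more than 20 mm (distance of glue from where it was at the start of the episode above 0.02 m).
It fails at once if the caliper is moved more than 20 mm (distance of caliper from where it was at the start of the episode above 0.02 m).
It also fails if it takes over 54 s, if anything falls off the work surface, if the arm or the gripper's body presses on something with over 40 N, if the wrist force passes 120 N, or if a joint passes its speed limit or range.

### The arm

A 7-joint arm with a two-finger parallel gripper is mounted at the origin on the work surface. World frame = base frame: x ahead of the robot, y to its left, z up, the work surface at z = 0. Lengths are in m, angles in rad, forces in N, time in s.
With the tool pointing down it reaches from about 0.4 to 0.9 m from the base axis. Payload 5.5 kg.
Tool frame: the origin (TCP) lies where the fingers leave the gripper's body, on its centre line; the fingertips stand 73 mm ahead of it and the grasp point (between the pads) lies 54 mm ahead of it; z points along the fingers, y is the line along which they close (so a half turn about z gives the same grasp; the last joint's range is limited). The gripper opens to 85 mm and grips with 20 to 120 N. Pads are 22 mm wide; open, the fingers measure 114 mm over their backs; the gripper's body (76 mm by 85 mm) begins 54 mm behind the grasp point. The pads swing forward as they close: fully open they stand 13 mm farther back than shut.
Start: joints at [-0.855, 0.501, -0.427, 1.55, 0.221, 1.138, -0.21], TCP at [0.284, 0.585, 0.304] pointing down, gripper open.
Joint ranges: [-2.88, 2.88], [-0.31, 2.03], [-1.54, 1.56], [0.2, 2.42], [-1.41, 4.55], [0.19, 2.02], [-2.57, 2.57]. Speed limits (rad/s): [2.57, 2.57, 3.14, 3.14, 3.14, 3.14, 3.14].

### API

Orientations are given as a rotation vector (axis times angle).
In Python, from bench import monitor, read_camera, camera_model, r gives the robot as it stands.
- The arm moves only by the tool step_arm, never from a script. Its argument "series" is one flat list of numbers, 7 for each row, row after row: the turn, a rotation vector about the tool's x, y, z in rad, then the shift along the tool's x, y, z in mm, then the opening, from 0 (shut) to 1 (fully open). A call has exactly 10 rows; each row shifts and turns the commanded pose from where the row before left it, along the tool's axes as they then stand; what a row does not reach is not made up. A row lasts 1/12 s, in which the tool goes at most 41.7 mm and 7.16 degrees, less where a joint would pass 70% of its speed; a pose out of reach is approached as far as the arm can. A call with a gripper value outside its range is refused whole. The fingers move at their own pace and stop on an object; "newtons" is the grip in N (left out, the last holds). Time passes only in rows, so rows that do not move let the fingers close, or fill a call up. It gives the time, the measured TCP pose, the force, the opening and the grip force at its end, in the units of the state.
- monitor.sense(): the state, without advancing time (a new reading comes with each control period).
- read_camera(name): name is "scene" or "top" or "wrist"; returns (picture, depth): 384x512x3 uint8, red, green, blue; 384x512 float32, m along the optical axis (not along the pixel's ray), 0 where there is no reading.
- camera_model(name): a dict with "vertical_fov" (degrees; the focal length in pixels is half the picture's height over the tangent of half this angle, whatever the lens; pixels are square), "cx", "cy" (the principal point, pixels), "rvec" (rotation vector, rad) and "tvec" (3), from world to camera coordinates, as OpenCV has them. Camera axes: x right, y down, z forward; pixel columns grow to the right and rows downward; lengths in m; the calibration is good to about 2 mm. A picture is of the moment at which its call begins: read the wrist's pose just before it. camera_model takes no time and is no camera call; for the wrist camera it gives the pose at the moment of the call.
- r.hand_in(): hands the job in; it is judged then, once.
The state is a dict: "time_s": time; "joints": joint angles; "joint_vel": joint speeds; "tau": joint torques, N m; "position": TCP position; "orientation": TCP orientation; "ft_force": force on the tool from outside, world axes, zero at the start; "wrist_torque": the same for the moment, N m; "opening": finger opening in m; "gripper_force": force on a finger pad.
Only numpy, scipy, OpenCV 4.12 (cv2) and the standard library are available. Lean on these libraries where they do the work, as an engineer would, in place of code of your own. Each camera call takes 0.05 s, during which the arm holds its last target. There are 200 camera calls.

## Working session

There is one attempt and no reset: what is moved stays moved. The work goes in short steps, Python scripts to look and compute and a tool call to move; the robot and the scene stay as the last step left them, time stands still between calls to the robot, and variables do not carry over. Pictures are saved under pics/ and viewed, at most 10 in all, crops included, and the job is handed in when it is done.

Besides the shell and the picture viewer there is one more tool, called by a JSON object that holds its "fn" and its "kwargs", one argument or row to a line. step_arm: Moves the arm, as the interface text tells. Its arguments: {"type":"object","properties":{"series":{"type":"array","items":{"type":"number"}},"newtons":{"type":"number"}},"required":["series"]}

```bash
mkdir -p pics; ls; cat > h.py <<'E'
import numpy as np, cv2, sys
sys.path.insert(0,'.')
from bench import monitor, read_camera, camera_model, r
from scipy.spatial.transform import Rotation as R
def cloud(name):
    m=camera_model(name); img,d=read_camera(name)
    h,w=d.shape; f=h/2/np.tan(np.radians(m['vertical_fov'])/2)
    u,v=np.meshgrid(np.arange(w),np.arange(h))
    pc=np.dstack([(u-m['cx'])/f*d,(v-m['cy'])/f*d,d])
    Rm=cv2.Rodrigues(np.array(m['rvec'],float))[0]
    P=(pc-np.array(m['tvec']).ravel())@Rm
    P[d==0]=np.nan
    return img,P
E
python3 - <<'E'
from h import *
for n in('scene','top'):
    img,P=cloud(n); np.savez(n,img=img,P=P); cv2.imwrite(f'pics/{n}0.png',img[...,::-1])
    print(n,camera_model(n))
print(monitor.sense())
E
```

```text
pics
scene {'vertical_fov': 51.59775317271533, 'cx': 248.57888875378381, 'cy': 194.17600798097047, 'rvec': array([ 1.05093338,  2.40305642, -1.07990243]), 'tvec': array([ 0.42148432, -0.12836359,  1.38893553])}
top {'vertical_fov': 57.57621643191689, 'cx': 257.76395206763794, 'cy': 198.50948456158096, 'rvec': array([ 1.92093448, -2.3052988 ,  0.23134969]), 'tvec': array([0.04105351, 0.56654853, 0.88592653])}
{'time_s': 0.1, 'joints': array([-0.85475414,  0.50174877, -0.42682338,  1.55130329,  0.22076859,
        1.13828035, -0.21031379]), 'joint_vel': array([ 0.00029683, -0.00199343, -0.00022853, -0.00308912, -0.00096373,
        0.00043533,  0.00047297]), 'tau': array([-1.06553137e-02, -5.70811272e+01, -5.83878681e+00, -2.81750661e+01,
        1.04085635e-02,  5.48842960e-03, -3.34288757e-05]), 'position': array([0.28420639, 0.58404779, 0.30298522]), 'orientation': array([-7.05111212e-01, -3.06094669e+00,  2.55202666e-03]), 'ft_force': array([-0.43705381,  0.68669817,  0.21261845]), 'wrist_torque': array([-0.03955499, -0.02416151, -0.00501198]), 'gripper_force': 0.0, 'opening': 0.0857971942326311}
```

View pics/scene0.png

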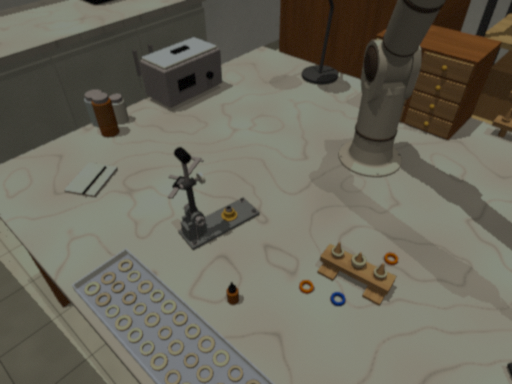

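View pics/top0.png

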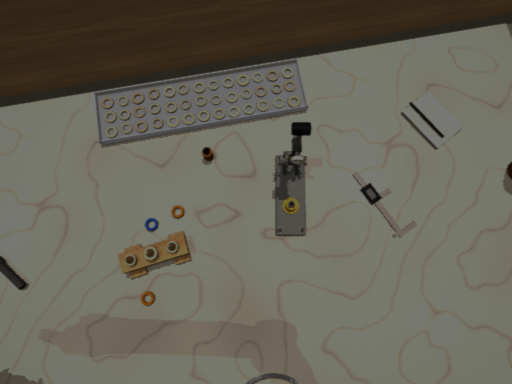

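The top view shows the stand with cones at about (130,260), (151,254) and (172,247), the nest at (291,205), the raised grip at (301,128), the glue at (208,154), and the caliper at (385,205). The orange and blue decoy rings lie loose on the counter. Next I'll enlarge the stand and measure.

```bash
python3 - <<'E'
from h import *
t=np.load('top.npz'); s=np.load('scene.npz')
a=cv2.resize(t['img'][222:286,108:200],None,fx=6,fy=6,interpolation=3)
b=cv2.resize(s['img'][232:307,310:405],None,fx=6,fy=6,interpolation=3)
h=max(a.shape[0],b.shape[0])//1
c=np.zeros((a.shape[0]+0,a.shape[1],3),np.uint8)
A=cv2.resize(a,(390,int(a.shape[0]*390/a.shape[1])));B=cv2.resize(b,(400,int(b.shape[0]*400/b.shape[1])))
o=np.zeros((max(len(A),len(B)),790,3),np.uint8);o[:len(A),:390]=A;o[:len(B),390:]=B
cv2.imwrite('pics/crop1.png',o[...,::-1])
P=t['P']
for uv in [(130,260),(151,254),(172,247),(291,205),(301,128),(208,154),(371,193)]:
    print(uv,P[uv[1],uv[0]].round(4))
reg=P[228:282,112:194].reshape(-1,3)
reg=reg[np.isfinite(reg[:,0])]
bar=reg[(reg[:,2]>.044)&(reg[:,2]<.056)]
print('bar rect',cv2.minAreaRect(bar[:,:2].astype(np.float32)*1000))
hi=reg[reg[:,2]>.066]
print(len(hi))
# press base
q=P[140:245,265:315].reshape(-1,3);q=q[np.isfinite(q[:,0])]
base=q[(q[:,2]>.009)&(q[:,2]<.019)]
print('base rect',cv2.minAreaRect(base[:,:2].astype(np.float32)*1000),len(base))
n=q[(q[:,2]>.031)&(q[:,2]<.052)]
nn=P[190:220,278:305].reshape(-1,3); nn=nn[nn[:,2]>.03]; print('nest',cv2.minEnclosingCircle(nn[:,:2].astype(np.float32)*1000),len(nn),np.median(nn,0), nn[:,2].max())
g=P[112:145,285:318].reshape(-1,3);g=g[g[:,2]>.25];print('grip',g.mean(0),g.max(0),g.min(0),len(g))
for n_ in('top','scene'):
    Q=np.load(n_+'.npz')['P'].reshape(-1,3); 
    m=(Q[:,2]>.055)&(Q[:,2]<.15)&(np.abs(Q[:,:2]-P[254,151,:2]).max(1)<.13); np.savez('st_'+n_,Q[m]); print(n_,m.sum())
E
```

```text
(130, 260) [0.4615 0.2867 0.0826]
(151, 254) [0.4669 0.2327 0.0818]
(172, 247) [0.4744 0.1768 0.0854]
(291, 205) [ 0.5323 -0.1475  0.0497]
(301, 128) [ 0.6469 -0.1691  0.2989]
(208, 154) [0.7185 0.0525 0.0441]
(371, 193) [ 0.532  -0.3838  0.0087]
bar rect ((471.2200927734375, 238.10614013671875), (52.272220611572266, 180.9407196044922), 6.957301139831543)
350
base rect ((569.556396484375, -154.84820556640625), (83.9791488647461, 226.6620330810547), 79.33885192871094) 1821
nest ((537.4511108398438, -148.9864959716797), 15.433074951171875) 98 [ 0.53646084 -0.14753254  0.03785913] 0.049690173426093234
grip [ 0.64767107 -0.16873258  0.29335449] [ 0.66558658 -0.14920575  0.30226706] [ 0.63404998 -0.19073608  0.25095023] 281
top 399
scene 478
```

View pics/crop1.png

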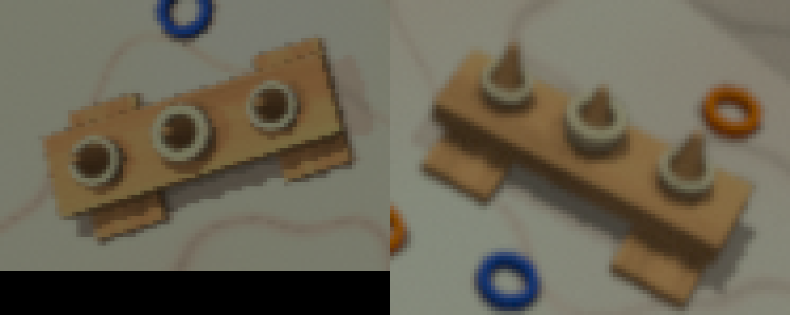

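The three candidates on the cones are (130,260), (151,254) and (172,247). The middle one at (151,254) has the larger diameter and thicker wall, and it stands taller in both views, so it is the broad ring. Orange and blue rings are decoys. The measured bar (52 x 181 mm), base (84 mm wide) and nest height fit the given sizes.

```bash
cat >> h.py <<'E'
def plan(p,ydir,s=None):
    """tool-frame turn and shift to a downward pose at p with tool y along +-ydir"""
    s=s or monitor.sense(); R0=R.from_rotvec(s['orientation']); best=None
    for sg in(1,-1):
        y=sg*np.array([*ydir,0.])/np.hypot(*ydir); z=np.array([0,0,-1.]); x=np.cross(y,z)
        d=(R0.inv()*R.from_matrix(np.c_[x,y,z])).as_rotvec()
        if best is None or np.linalg.norm(d)<np.linalg.norm(best[0]): best=(d,np.c_[x,y,z])
    d=np.array(p)-s['position']
    print('pos',s['position'].round(4),'t',s['time_s'],'turn',best[0].round(4),'shift old axes mm',(R0.inv().apply(d)*1000).round(1),'shift new axes',(best[1].T@d*1000).round(1))
E
python3 - <<'E'
from h import *
for n in('top','scene'):
    P=np.load('st_%s.npz'%n)['arr_0']
    for c in [(.4615,.2867),(.4669,.2327),(.4744,.1768)]:
        q=P[(np.hypot(*(P[:,:2]-np.array(c)).T)<.026)]
        z=q[:,2]
        a=q[(z>.071)&(z<.081)]
        print(n,c,len(q),'top-of-broad',len(a),a[:,:2].mean(0).round(4) if len(a) else '', cv2.minEnclosingCircle(a[:,:2].astype(np.float32)*1000) if len(a)>4 else '', 'tip',q[z.argmax()].round(4))
u=np.array([np.cos(np.radians(6.96)),np.sin(np.radians(6.96))])
print(R.from_rotvec(monitor.sense()['orientation']).as_matrix().round(3))
plan([.470,.236,.28],u)
E
```

```text
top (0.4615, 0.2867) 121 top-of-broad 15 [0.4631 0.2898] ((466.6986389160156, 294.16778564453125), 10.194236755371094) tip [0.4643 0.2916 0.1027]
top (0.4669, 0.2327) 163 top-of-broad 113 [0.4714 0.2366] ((471.11688232421875, 237.33969116210938), 17.95008087158203) tip [0.4715 0.2357 0.1031]
top (0.4744, 0.1768) 115 top-of-broad 16 [0.476 0.179] ((478.23431396484375, 182.05384826660156), 13.787396430969238) tip [0.4796 0.1827 0.0999]
scene (0.4615, 0.2867) 157 top-of-broad 24 [0.4716 0.2918] ((470.8654479980469, 289.41802978515625), 10.535862922668457) tip [0.4676 0.2901 0.1015]
scene (0.4669, 0.2327) 185 top-of-broad 111 [0.4774 0.2376] ((474.4837951660156, 236.46109008789062), 17.524263381958008) tip [0.4757 0.2366 0.1011]
scene (0.4744, 0.1768) 136 top-of-broad 20 [0.4851 0.1827] ((488.4206848144531, 181.70181274414062), 11.036676406860352) tip [0.4815 0.1811 0.1028]
[[-0.899  0.437 -0.001]
 [ 0.437  0.899 -0.001]
 [ 0.    -0.002 -1.   ]]
pos [0.2842 0.584  0.303 ] t 0.1 turn [-1.600e-03  7.000e-04  9.965e-01] shift old axes mm [-319.3 -231.6   23.3] shift new axes [-368.   142.2   23. ]
```

{"fn": "step_arm", "kwargs": {
  "series": [0,0,0.0997,0,0,0,1,0,0,0.0997,0,0,0,1,0,0,0.0997,0,0,0,1,0,0,0.0997,0,0,0,1,0,0,0.0997,0,0,0,1,0,0,0.0997,0,0,0,1,0,0,0.0997,0,0,0,1,0,0,0.0997,0,0,0,1,0,0,0.0997,0,0,0,1,0,0,0.0997,0,0,0,1]
}}

```text
time_s: 0.93
position: [0.2842, 0.5842, 0.3033]
orientation: [2.089, 2.346, -0.002]
ft_force: [-0.3, 0.1, 0.5]
opening: 0.0855
gripper_force: 0.0
```

{"fn": "step_arm", "kwargs": {
  "series": [0,0,0,-20,8,0,1,0,0,0,-40,16,0,1,0,0,0,-40,16,0,1,0,0,0,-38,15,2,1,0,0,0,-38,15,2,1,0,0,0,-38,15,2,1,0,0,0,-38,15,2,1,0,0,0,-36,14,2,1,0,0,0,-30,12,2,1,0,0,0,-16,6,1,1]
}}

```text
time_s: 1.77
position: [0.4563, 0.2662, 0.2904]
orientation: [2.089, 2.345, -0.003]
ft_force: [-0.5, 0.3, -0.3]
opening: 0.0855
gripper_force: 0.0
```

```bash
python3 - <<'E'
from h import *
u=np.array([np.cos(np.radians(6.96)),np.sin(np.radians(6.96))])
plan([.4715,.237,.28],u)
img,P=cloud('wrist'); np.savez('w1',img=img,P=P); cv2.imwrite('pics/w1.png',img[...,::-1])
Q=P.reshape(-1,3); 
for c in [(.4640,.292),(.4715,.237),(.4785,.182)]:
    q=Q[np.hypot(*(Q[:,:2]-np.array(c)).T)<.024]; z=q[:,2]
    a=q[(z>.073)&(z<.079)]; b=q[z>.094]
    print(c,len(q),len(a), cv2.minEnclosingCircle(a[:,:2].astype(np.float32)*1000) if len(a)>4 else '',np.median(a,0).round(4),'tip',b.mean(0).round(4),b[:,2].max())
print(camera_model('wrist')['tvec'])
E
```

```text
pos [0.4563 0.2662 0.2904] t 1.7667 turn [-0.0003  0.0024 -0.0062] shift old axes mm [-30.8  11.7  10.4] shift new axes [-30.9  11.5  10.4]
(0.464, 0.292) 4564 72 ((464.87939453125, 291.7218933105469), 7.953274726867676) [0.4631 0.2963 0.0759] tip [0.4718 0.2822 0.2885] 0.30194570830500933
(0.4715, 0.237) 2015 785 ((471.5473937988281, 236.5269317626953), 17.8463191986084) [0.4709 0.239  0.0754] tip [0.4713 0.2372 0.0976] 0.10077173409582846
(0.4785, 0.182) 1714 81 ((477.9756774902344, 181.80345153808594), 7.830365180969238) [0.4771 0.186  0.0757] tip [0.4781 0.182  0.097 ] 0.09990167533027479
[-0.48409851  0.16361558  0.43347577]
```

{"fn": "step_arm", "kwargs": {
  "series": [0,0,-0.006,-15,6,0,1,0,0,0,-16,5.5,0,1,0,0,0,0,0,20,1,0,0,0,0,0,30,1,0,0,0,0,0,30,1,0,0,0,0,0,28,1,0,0,0,0,0,24,1,0,0,0,0,0,18,1,0,0,0,0,0,10,1,0,0,0,0,0,3,1]
}}

```text
time_s: 2.65
position: [0.4682, 0.2417, 0.1259]
orientation: [-2.074, -2.357, 0.006]
ft_force: [0.2, -0.7, 0.1]
opening: 0.0857
gripper_force: 0.0
```

{"fn": "step_arm", "kwargs": {
  "series": [0,0,0,0,0,0,0.6,0,0,0,0,0,0,0.5,0,0,0,0,0,0,0.4,0,0,0,0,0,0,0.35,0,0,0,0,0,0,0.3,0,0,0,0,0,0,0.3,0,0,0,0,0,0,0.3,0,0,0,0,0,0,0.3,0,0,0,0,0,0,0.3,0,0,0,0,0,0,0.3],
  "newtons": 25
}}

```text
time_s: 3.48
position: [0.4703, 0.2425, 0.1293]
orientation: [2.076, 2.357, 0.003]
ft_force: [-1.9, -1.3, 5.9]
opening: 0.0359
gripper_force: 24.5
```

```bash
python3 - <<'E'
from h import *
u=np.array([np.cos(np.radians(6.96)),np.sin(np.radians(6.96))])
plan([.4714,.2368,.127],u); s=monitor.sense(); print(s['opening'],s['ft_force'],s['gripper_force'])
E
```

```text
pos [0.4703 0.2425 0.1293] t 3.4833 turn [ 0.0022 -0.0009  0.0054] shift old axes mm [-5.8  0.3  2.3] shift new axes [-5.8  0.4  2.3]
0.03590116482259917 [-1.94278788 -1.34982188  5.90967479] 24.523170883767307
```

Grasped, but about 6 mm off centre along the pads. I'll open, recentre, and regrip slightly higher.

{"fn": "step_arm", "kwargs": {
  "series": [0,0,0,0,0,0,0.7,0,0,0,0,0,0,0.7,0,0,0,0,0,0,0.7,0,0,0,0,0,-2,0.7,0,0,0,-1.5,0,-2,0.7,0,0,0,-2,0,0,0.7,0,0,0,-2,0,0,0.7,0,0,0,0,0,0,0.7,0,0,0,0,0,0,0.7,0,0,0,0,0,0,0.7]
}}

```text
time_s: 4.32
position: [0.4703, 0.2365, 0.1318]
orientation: [-2.076, -2.358, 0.0]
ft_force: [-1.4, -0.0, -0.1]
opening: 0.0595
gripper_force: 0.0
```

```bash
python3 - <<'E'
from h import *
u=np.array([np.cos(np.radians(6.96)),np.sin(np.radians(6.96))])
plan([.4714,.2368,.131],u); s=monitor.sense(); print(s['opening'],s['ft_force'],s['gripper_force'])
img,P=cloud('wrist');cv2.imwrite('pics/w2.png',img[...,::-1])
E
```

```text
pos [0.4703 0.2365 0.1318] t 4.3167 turn [-0.0002  0.      0.0054] shift old axes mm [0.2 1.2 0.8] shift new axes [0.2 1.2 0.8]
0.05950596560847373 [-1.39287031 -0.01091498 -0.09428058] 0.0
```

View pics/w2.png

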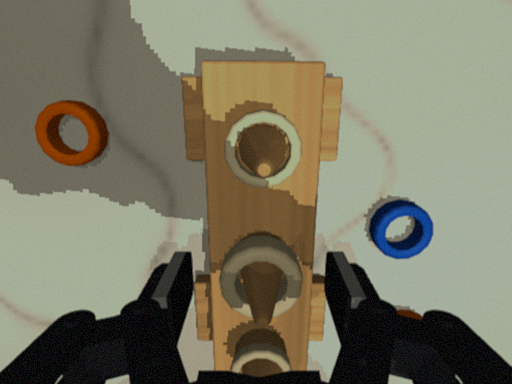

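The broad ring sits at (260,275) between the open fingers at (175,290) and (345,290), with the slim ring clear at (263,148). Now I'll grip and lift.

{"fn": "step_arm", "kwargs": {
  "series": [0,0,0,0,1.2,0,0.6,0,0,0,0,0,0,0.5,0,0,0,0,0,0,0.4,0,0,0,0,0,0,0.3,0,0,0,0,0,0,0.3,0,0,0,0,0,0,0.3,0,0,0,0,0,0,0.3,0,0,0,0,0,0,0.3,0,0,0,0,0,0,0.3,0,0,0,0,0,0,0.3],
  "newtons": 25
}}

```text
time_s: 5.2
position: [0.4716, 0.2369, 0.1321]
orientation: [2.076, 2.358, 0.001]
ft_force: [-0.3, -0.6, 5.5]
opening: 0.0356
gripper_force: 24.9
```

{"fn": "step_arm", "kwargs": {
  "series": [0,0,0,0,0,-4,0.3,0,0,0,0,0,-8,0.3,0,0,0,0,0,-12,0.3,0,0,0,0,0,-16,0.3,0,0,0,0,0,-20,0.3,0,0,0,0,0,-20,0.3,0,0,0,0,0,-20,0.3,0,0,0,0,0,-15,0.3,0,0,0,0,0,-10,0.3,0,0,0,0,0,-5,0.3]
}}

```text
time_s: 6.03
position: [0.4721, 0.2371, 0.2642]
orientation: [2.075, 2.357, 0.005]
ft_force: [0.2, -0.2, -0.1]
opening: 0.0356
gripper_force: 25.1
```

```bash
python3 - <<'E'
from h import *
py=np.array([.185,.9827])
plan([.537,-.149,.25],py); s=monitor.sense(); print(s['opening'],s['ft_force'],s['gripper_force'],s['joints'].round(2))
T=R.from_rotvec(s['orientation'])
img,P=cloud('wrist');cv2.imwrite('pics/w3.png',img[...,::-1])
L=T.inv().apply(P.reshape(-1,3)-s['position']).reshape(P.shape)*1000
q=L.reshape(-1,3); q=q[np.isfinite(q[:,0])]
q=q[(np.abs(q[:,1])<18.5)&(np.abs(q[:,0])<30)&(q[:,2]>30)&(q[:,2]<80)]
print(len(q)); 
for z in range(40,80,2):
  a=q[(q[:,2]>=z)&(q[:,2]<z+2)]; print(z,len(a),a.min(0).round(1) if len(a) else '',a.max(0).round(1) if len(a) else '')
E
```

```text
pos [0.4721 0.2371 0.2642] t 6.0333 turn [ 3.2000e-03  9.0000e-04 -1.2576e+00] shift old axes mm [-391.2   15.4   13.8] shift new axes [-135.2 -367.4   14.2]
0.03557661153977587 [ 0.19515178 -0.15359368 -0.13427084] 25.053757969290018 [-0.45  0.3  -0.08  1.91  0.03  0.93 -0.42]
5874
40 84 [-10.  -18.5  40. ] [11.4 18.1 42. ]
42 98 [-10.9 -18.4  42. ] [11.6 18.4 44. ]
44 84 [-11.4 -18.5  44. ] [11.5 18.3 46. ]
46 79 [-11.  -18.5  46.1] [11.4 18.5 48. ]
48 87 [-11.  -18.4  48. ] [11.6 18.4 50. ]
50 75 [ -9.8 -18.3  50. ] [11.8 18.3 52. ]
52 75 [-11.2 -18.1  52. ] [11.6 18.1 54. ]
54 425 [-16.2 -18.5  54.1] [16.6 18.3 56. ]
56 2470 [-18.5 -18.5  56. ] [16.9 18.2 58. ]
58 528 [-18.4 -18.4  58. ] [17.1 18.4 60. ]
60 357 [-12.9 -18.3  60. ] [17.  18.2 62. ]
62 314 [-13.  -18.4  62. ] [17.1 18.4 64. ]
64 305 [-12.8 -18.3  64. ] [17.2 18.3 66. ]
66 277 [-12.5 -18.4  66. ] [16.9 18.4 68. ]
68 104 [-12.9 -17.7  68. ] [16.3 18.2 70. ]
70 11 [  0.9 -17.7  70. ] [13.9 18.1 71.8]
72 1 [ 0.  18.1 72.4] [ 0.  18.1 72.4]
74 0  
76 0  
78 0
```

{"fn": "step_arm", "kwargs": {
  "series": [0,0,-0.114,0,0,0,0.3,0,0,-0.12,0,0,0,0.3,0,0,-0.12,0,0,0,0.3,0,0,-0.12,0,0,0,0.3,0,0,-0.12,0,0,0,0.3,0,0,-0.12,0,0,0,0.3,0,0,-0.12,0,0,0,0.3,0,0,-0.12,0,0,0,0.3,0,0,-0.12,0,0,0,0.3,0,0,-0.12,0,0,0,0.3]
}}

```text
time_s: 6.92
position: [0.4709, 0.2364, 0.2608]
orientation: [-0.382, -3.116, 0.002]
ft_force: [1.1, -0.1, -1.1]
opening: 0.0353
gripper_force: 25.1
```

{"fn": "step_arm", "kwargs": {
  "series": [0,0,-0.0636,-4,-10,0,0.3,0,0,0,-8,-20,0,0.3,0,0,0,-12,-32,0,0.3,0,0,0,-13,-36,0,0.3,0,0,0,-13,-36,0,0.3,0,0,0,-13,-36,0,0.3,0,0,0,-13,-36,0,0.3,0,0,0,-13,-36,0,0.3,0,0,0,-8,-20,0,0.3,0,0,0,-4,-10,0,0.3]
}}

```text
time_s: 7.75
position: [0.5192, -0.0539, 0.261]
orientation: [-0.301, -3.126, 0.002]
ft_force: [0.2, 0.2, -0.0]
opening: 0.0354
gripper_force: 25.1
```

```bash
python3 - <<'E'
from h import *
py=np.array([.185,.9827])
plan([.537,-.149,.25],py); s=monitor.sense(); print(s['opening'],s['ft_force'],s['gripper_force'],s['joints'].round(2))
print(R.from_rotvec(s['orientation']).as_matrix().round(3))
E
```

```text
pos [ 0.5192 -0.0539  0.261 ] t 7.75 turn [-0.0017 -0.0014 -0.0059] shift old axes mm [-35.6 -89.9  11.1] shift new axes [-35.  -90.1  11. ]
0.035400073059996026 [ 0.21961324  0.21927336 -0.0228705 ] 25.065619479864836 [ 0.18  0.3  -0.15  1.92  0.06  0.93  1.38]
[[-0.982  0.191 -0.002]
 [ 0.191  0.982 -0.001]
 [ 0.001 -0.002 -1.   ]]
```

{"fn": "step_arm", "kwargs": {
  "series": [0,0,-0.006,-5,-12,0,0.3,0,0,0,-6,-18,0,0.3,0,0,0,-7,-20,0,0.3,0,0,0,-7,-18,0,0.3,0,0,0,-6,-13,0,0.3,0,0,0,-4,-9,0,0.3,0,0,0,0,0,0,0.3,0,0,0,0,0,0,0.3,0,0,0,0,0,0,0.3,0,0,0,0,0,0,0.3]
}}

```text
time_s: 8.58
position: [0.5379, -0.1425, 0.2617]
orientation: [-0.279, -3.129, -0.001]
ft_force: [0.9, 0.3, -0.2]
opening: 0.0357
gripper_force: 25.1
```

```bash
python3 - <<'E'
from h import *
py=np.array([.185,.9827])
plan([.537,-.149,.25],py); s=monitor.sense(); 
img,P=cloud('wrist');np.savez('w4',img=img,P=P);cv2.imwrite('pics/w4.png',img[...,::-1])
it,Pt=cloud('top'); isc,Ps=cloud('scene')
a=cv2.resize(isc[140:260,160:280],(512,512)); cv2.imwrite('pics/s4.png',a[...,::-1])
T=R.from_rotvec(s['orientation'])
L=T.inv().apply(P.reshape(-1,3)-s['position'])*1000
m=(np.abs(L[:,1])<17)&(np.hypot(L[:,0],L[:,1])<19)&(L[:,2]>53)&(L[:,2]<60)
q=L[m]; A=np.c_[q[:,:2],np.ones(len(q))]; c=np.linalg.lstsq(A,q[:,2],rcond=None)[0]; print('top plane',c.round(3),len(q),q.min(0).round(1),q.max(0).round(1),cv2.minEnclosingCircle(q[:,:2].astype(np.float32)))
Q=P.reshape(-1,3);n=Q[(np.hypot(Q[:,0]-.537,Q[:,1]+.149)<.03)&(Q[:,2]>.025)&(Q[:,2]<.06)]
print('nest pts wrist',len(n))
for cl in (P,Pt,Ps):
  Q=cl.reshape(-1,3);n=Q[(np.hypot(Q[:,0]-.537,Q[:,1]+.149)<.022)&(Q[:,2]>.031)&(Q[:,2]<.042)]
  if len(n)>5: print(len(n),cv2.minEnclosingCircle(n[:,:2].astype(np.float32)*1000),n.mean(0).round(4))
E
```

```text
pos [ 0.5379 -0.1425  0.2617] t 8.5833 turn [ 0.0008 -0.0006  0.0081] shift old axes mm [-0.3 -6.6 11.7] shift new axes [-0.4 -6.6 11.7]
top plane [7.0000e-03 0.0000e+00 5.6954e+01] 3207 [-18.7 -17.   54.5] [17.1 17.  60. ] ((-0.867385983467102, 0.1542966216802597), 18.055147171020508)
nest pts wrist 948
532 ((537.6100463867188, -151.1853485107422), 15.465888977050781) [ 0.535  -0.1505  0.0357]
48 ((537.3275756835938, -148.57015991210938), 15.291418075561523) [ 0.5365 -0.1458  0.0358]
46 ((540.07568359375, -150.2436065673828), 15.611479759216309) [ 0.5439 -0.1459  0.0361]
```

View pics/w4.png

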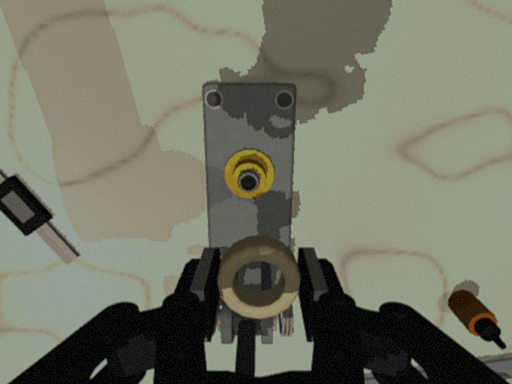

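The wrist view shows the nest and liner at (249,176), clear of the held ring at (260,278), which is level. The lever is at the bottom centre. I'll align and descend part way, then re-measure.

{"fn": "step_arm", "kwargs": {
  "series": [0,0,0.008,-0.2,-4.3,0,0.3,0,0,0,-0.2,-4.3,0,0.3,0,0,0,0,0,10,0.3,0,0,0,0,0,20,0.3,0,0,0,0,0,22,0.3,0,0,0,0,0,20,0.3,0,0,0,0,0,12,0.3,0,0,0,0,0,6,0.3,0,0,0,0,0,0,0.3,0,0,0,0,0,0,0.3]
}}

```text
time_s: 9.57
position: [0.537, -0.1529, 0.172]
orientation: [0.295, 3.128, 0.0]
ft_force: [-0.4, -0.4, -0.3]
opening: 0.0352
gripper_force: 25.1
```

```bash
cat > meas.py <<'E'
from h import *
s=monitor.sense()
img,P=cloud('wrist');np.savez('w5',img=img,P=P)
T=R.from_rotvec(s['orientation'])
print(s['position'].round(4),s['ft_force'].round(1),s['opening'],T.as_matrix().round(3).tolist())
Q=P.reshape(-1,3)
L=T.inv().apply(Q-s['position'])*1000
m=(np.abs(L[:,1])<17)&(np.hypot(L[:,0],L[:,1])<20)&(L[:,2]>53)&(L[:,2]<60)
q=L[m]; rc=cv2.minEnclosingCircle(q[:,:2].astype(np.float32)); print('ring tool',rc)
rw=T.apply([[rc[0][0]/1000,rc[0][1]/1000,.063]])[0]+s['position']; print('ring world',rw.round(4))
d=np.hypot(Q[:,0]-.537,Q[:,1]+.150)
for lo,hi,rr in((.032,.040,.022),(.043,.05,.014)):
    n=Q[(d<rr)&(Q[:,2]>lo)&(Q[:,2]<hi)]
    if len(n)>5:
        c=cv2.minEnclosingCircle(n[:,:2].astype(np.float32)*1000); dd=np.array([*c[0]])/1000-rw[:2]
        print('circle',lo,len(n),c,n[:,2].mean().round(4),'shift tool mm',(T.inv().apply([*dd,0])*1000).round(2))
E
python3 meas.py; python3 -c "
import numpy as np,cv2;cv2.imwrite('pics/w5.png',np.load('w5.npz')['img'][...,::-1])"
```

```text
[ 0.537  -0.1529  0.172 ] [-0.4 -0.4 -0.3] 0.035199272296765116 [[-0.982, 0.187, 0.0], [0.187, 0.982, -0.0], [-0.0, 0.0, -1.0]]
ring tool ((-0.6299105882644653, 0.03514157235622406), 18.108484268188477)
ring world [ 0.5376 -0.1529  0.109 ]
circle 0.032 939 ((537.3985595703125, -151.3164520263672), 15.513593673706055) 0.0357 shift tool mm [ 0.54  1.56 -0.  ]
circle 0.043 688 ((537.5985107421875, -151.28268432617188), 9.72998332977295) 0.0456 shift tool mm [ 0.35  1.63 -0.  ]
```

View pics/w5.png

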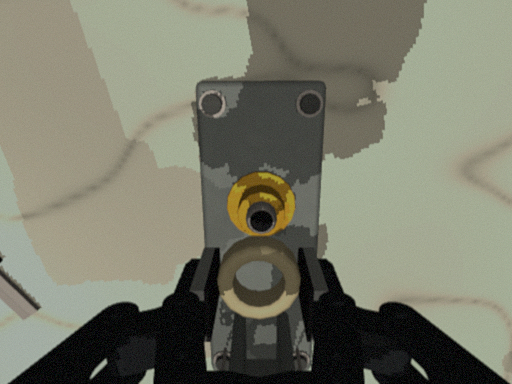

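The nest at (262,203) is still fully visible, and both fitted circles match their known radii. I'll correct by +0.45, +1.6 mm and descend to just above the liner.

{"fn": "step_arm", "kwargs": {
  "series": [0,0,0,0.45,1.6,0,0.3,0,0,0,0,0,6,0.3,0,0,0,0,0,12,0.3,0,0,0,0,0,12,0.3,0,0,0,0,0,8,0.3,0,0,0,0,0,5,0.3,0,0,0,0,0,2,0.3,0,0,0,0,0,0,0.3,0,0,0,0,0,0,0.3,0,0,0,0,0,0,0.3]
}}

```text
time_s: 10.45
position: [0.5369, -0.1512, 0.1272]
orientation: [0.295, 3.127, -0.0]
ft_force: [-0.3, 0.4, -0.5]
opening: 0.0355
gripper_force: 25.1
```

```bash
python3 meas.py; python3 meas.py | grep -v circle
```

```text
[ 0.5369 -0.1512  0.1272] [-0.3  0.4 -0.5] 0.03550785149732704 [[-0.982, 0.187, 0.001], [0.187, 0.982, -0.0], [-0.001, 0.0, -1.0]]
ring tool ((-1.1820632219314575, 0.1008986085653305), 18.34149169921875)
ring world [ 0.5382 -0.1513  0.0642]
circle 0.032 977 ((537.694580078125, -151.56246948242188), 15.657373428344727) 0.0356 shift tool mm [ 0.42 -0.35 -0.  ]
circle 0.043 204 ((543.1998291015625, -152.03907775878906), 7.01239538192749) 0.0459 shift tool mm [-5.08  0.21  0.  ]
[ 0.537  -0.1512  0.1274] [-0.6 -0.5 -0.2] 0.03535590247083128 [[-0.982, 0.187, 0.001], [0.187, 0.982, -0.0], [-0.001, -0.0, -1.0]]
ring tool ((-0.7638563513755798, 0.01807827316224575), 18.040504455566406)
ring world [ 0.5378 -0.1513  0.0644]
```

{"fn": "step_arm", "kwargs": {
  "series": [0,0,0,0.3,-0.1,3,0.3,0,0,0,0,0,4,0.3,0,0,0,0,0,4,0.3,0,0,0,0,0,3,0.3,0,0,0,0,0,2,0.3,0,0,0,0,0,2,0.3,0,0,0,0,0,1,0.3,0,0,0,0,0,1,0.3,0,0,0,0,0,0,0.3,0,0,0,0,0,0,0.3]
}}

```text
time_s: 11.38
position: [0.5364, -0.1511, 0.1069]
orientation: [0.295, 3.128, 0.0]
ft_force: [-0.4, -0.8, -0.8]
opening: 0.0354
gripper_force: 25.1
```

```bash
python3 meas.py
```

```text
[ 0.5364 -0.1511  0.1069] [-0.4 -0.8 -0.8] 0.03542487058660212 [[-0.982, 0.187, 0.0], [0.187, 0.982, 0.0], [-0.0, 0.0, -1.0]]
ring tool ((-0.9371853470802307, 0.1535564661026001), 18.215110778808594)
ring world [ 0.5373 -0.1511  0.0439]
circle 0.032 169 ((531.2855224609375, -148.92686462402344), 19.640647888183594) 0.0381 shift tool mm [ 6.33  1.06 -0.  ]
circle 0.043 2081 ((536.9967041015625, -150.01023864746094), 13.97595500946045) 0.0466 shift tool mm [ 0.52  1.06 -0.  ]
```

{"fn": "step_arm", "kwargs": {
  "series": [0,0,0,0,0,0.8,0.3,0,0,0,0,0,0,0.3,0,0,0,0,0,0,0.48,0,0,0,0,0,0,0.5,0,0,0,0,0,0,0.55,0,0,0,0,0,0,0.6,0,0,0,0,0,0,0.7,0,0,0,0,0,0,0.7,0,0,0,0,0,0,0.7,0,0,0,0,0,0,0.7]
}}

```text
time_s: 12.27
position: [0.5363, -0.1511, 0.1061]
orientation: [-0.295, -3.128, -0.0]
ft_force: [0.5, 0.2, -0.0]
opening: 0.0596
gripper_force: 0.0
```

{"fn": "step_arm", "kwargs": {
  "series": [0,0,0,0,0,-3,0.7,0,0,0,0,0,-6,0.7,0,0,0,0,0,-12,0.7,0,0,0,0,0,-20,0.7,0,0,0,0,0,-25,0.7,0,0,0,0,0,-25,0.7,0,0,0,0,0,-20,0.7,0,0,0,0,0,-10,0.7,0,0,0,0,0,-5,0.7,0,0,0,0,0,0,0.7]
}}

```text
time_s: 13.1
position: [0.5368, -0.1513, 0.2335]
orientation: [0.295, 3.125, -0.001]
ft_force: [0.2, -0.8, -0.6]
opening: 0.0601
gripper_force: 0.0
```

```bash
python3 - <<'E'
from h import *
s=monitor.sense(); print(s['position'],s['opening'])
img,P=cloud('wrist'); cv2.imwrite('pics/w6.png',img[...,::-1])
Q=P.reshape(-1,3); q=Q[(np.hypot(Q[:,0]-.5375,Q[:,1]+.1513)<.022)&(Q[:,2]>.046)&(Q[:,2]<.056)]
print(len(q),cv2.minEnclosingCircle(q[:,:2].astype(np.float32)*1000),np.median(q[:,2]))
A=np.c_[q[:,:2],np.ones(len(q))];print(np.linalg.lstsq(A,q[:,2],rcond=None)[0])
Q=cloud('top')[1].reshape(-1,3)
T=R.from_rotvec(s['orientation']).as_matrix()
g=Q[(np.hypot(Q[:,0]-.652,Q[:,1]+.172)<.05)&(Q[:,2]>.25)]
print('grip',g.mean(0),g.min(0),g.max(0),len(g))
Q=cloud('scene')[1].reshape(-1,3)
g=Q[(np.hypot(Q[:,0]-.652,Q[:,1]+.172)<.05)&(Q[:,2]>.25)]
print('grip',g.mean(0),g.min(0),g.max(0),len(g))
E
```

```text
[ 0.53678077 -0.15126966  0.23346871] 0.060069785780183745
1158 ((537.1735229492188, -151.11656188964844), 17.916088104248047) 0.04918471362050431
[-0.00121645 -0.00088246  0.04939986]<stdin>:10: RuntimeWarning: Mean of empty slice.
  ret = um.true_divide(
Traceback (most recent call last):
ValueError: zero-size array to reduction operation minimum which has no identity
```

View pics/w6.png

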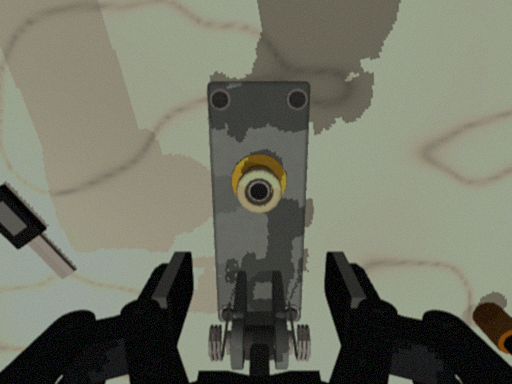

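The ring is seated flat on the nest at (259,190): top at 49 mm, level, within 0.5 mm of centre. Next I'll go up and over the raised grip, expected near (0.652,-0.173,0.286).

{"fn": "step_arm", "kwargs": {
  "series": [0,0,0,0,0,-10,1,0,0,0,0,0,-20,1,0,0,0,0,0,-28,1,0,0,0,0,0,-30,1,0,0,0,0,0,-30,1,0,0,0,0,0,-26,1,0,0,0,0,0,-18,1,0,0,0,0,0,-10,1,0,0,0,0,0,0,1,0,0,0,0,0,0,1]
}}

```text
time_s: 14.03
position: [0.536, -0.1511, 0.4033]
orientation: [-0.295, -3.127, -0.0]
ft_force: [-1.1, -0.6, -0.6]
opening: 0.0855
gripper_force: 0.0
```

{"fn": "step_arm", "kwargs": {
  "series": [0,0,0,-6,0,0,1,0,0,0,-12,0,0,1,0,0,0,-18,0,0,1,0,0,0,-20,0,0,1,0,0,0,-20,0,0,1,0,0,0,-18,0,0,1,0,0,0,-14,0,0,1,0,0,0,-7,0,0,1,0,0,0,-2,0,0,1,0,0,0,0,0,0,1]
}}

```text
time_s: 14.87
position: [0.6511, -0.1729, 0.4023]
orientation: [-0.295, -3.125, -0.001]
ft_force: [-0.2, 0.2, -0.2]
opening: 0.0854
gripper_force: 0.0
```

```bash
python3 - <<'E'
from h import *
plan([.6524,-.1732,.346],[.187,.982]); s=monitor.sense(); T=R.from_rotvec(s['orientation']); print(s['joints'].round(2))
img,P=cloud('wrist'); cv2.imwrite('pics/w7.png',img[...,::-1])
Q=P.reshape(-1,3); L=T.inv().apply(Q-s['position'])*1000
g=L[(Q[:,2]>.25)&(Q[:,2]<.31)&(np.abs(L[:,1])<27)&(np.abs(L[:,0])<35)]
print('grip in tool',len(g),g.min(0).round(1),g.max(0).round(1),np.percentile(g,[2,50,98],axis=0).round(1))
E
```

```text
pos [ 0.6511 -0.1729  0.4023] t 14.8667 turn [ 0.0002 -0.0028  0.0002] shift old axes mm [-1.5 -0.1 56.3] shift new axes [-1.3 -0.1 56.3]
[ 0.29  0.45 -0.1   1.37  0.04  1.33  1.57]
grip in tool 3371 [-14.  -19.8 101.5] [ 13.3  20.2 152. ] [[-10.8 -18.5 102.2]
 [  4.4   0.3 105.2]
 [ 12.9  19.1 143.9]]
```

View pics/w7.png

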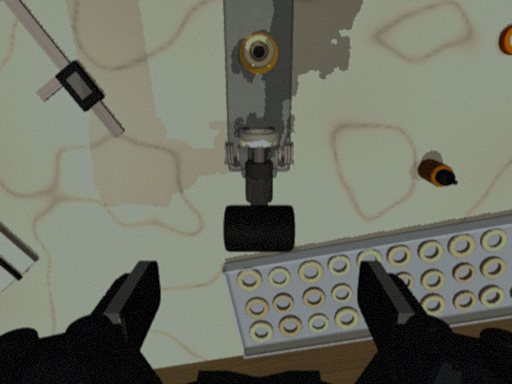

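The grip at (260,228) is centred between the fingers, within 0.5 mm across, with its centre at z 0.286 as expected. Now I'll descend and close on its end faces.

{"fn": "step_arm", "kwargs": {
  "series": [0,0,0,0,0,4,1,0,0,0,0,0,9,1,0,0,0,0,0,12,1,0,0,0,0,0,12,1,0,0,0,0,0,10,1,0,0,0,0,0,6,1,0,0,0,0,0,3,1,0,0,0,0,0,0,0.7,0,0,0,0,0,0,0.6,0,0,0,0,0,0,0.5]
}}

```text
time_s: 15.75
position: [0.6516, -0.1731, 0.3488]
orientation: [0.295, 3.126, -0.0]
ft_force: [0.5, -1.3, -0.2]
opening: 0.0516
gripper_force: 0.0
```

{"fn": "step_arm", "kwargs": {
  "series": [0,0,0,0,0,0,0.4,0,0,0,0,0,0,0.35,0,0,0,0,0,0,0.35,0,0,0,0,0,0,0.35,0,0,0,0,0,0,0.35,0,0,0,0,0,0,0.35,0,0,0,0,0,0,0.35,0,0,0,0,0,0,0.35,0,0,0,0,0,0,0.35,0,0,0,0,0,0,0.35],
  "newtons": 40
}}

```text
time_s: 16.58
position: [0.6517, -0.1728, 0.3491]
orientation: [0.295, 3.126, 0.0]
ft_force: [-1.2, 1.5, 5.5]
opening: 0.039
gripper_force: 43.7
```

```bash
python3 - <<'E'
from h import *
plan([.6524,-.1732,.346],[.187,.982]); s=monitor.sense(); print(s['opening'],s['ft_force'],s['gripper_force'])
# arc: per-row tool shifts, lever angle q; x toward -press = +tool x, down = +tool z
q=np.linspace(0,1.6,41); e=np.radians(92)-q+ (1.6-np.radians(91.67)) *0
x=-200*np.cos(e); z=-200*np.sin(e)
print(np.c_[q[1:],np.diff(x),np.diff(z)].round(2).tolist())
E
```

```text
pos [ 0.6517 -0.1728  0.3491] t 16.5833 turn [0.0002 0.0016 0.0003] shift old axes mm [-0.8 -0.2  3.1] shift new axes [-0.8 -0.2  3.1]
0.0389783725452309 [-1.20228361  1.48462063  5.45000325] 43.674253821372986
[[0.04, -8.0, -0.12], [0.08, -8.0, 0.2], [0.12, -7.98, 0.52], [0.16, -7.96, 0.84], [0.2, -7.92, 1.16], [0.24, -7.86, 1.47], [0.28, -7.8, 1.79], [0.32, -7.72, 2.1], [0.36, -7.63, 2.4], [0.4, -7.53, 2.71], [0.44, -7.41, 3.0], [0.48, -7.29, 3.3], [0.52, -7.15, 3.59], [0.56, -7.0, 3.87], [0.6, -6.84, 4.15], [0.64, -6.67, 4.42], [0.68, -6.49, 4.68], [0.72, -6.29, 4.94], [0.76, -6.09, 5.18], [0.8, -5.88, 5.42], [0.84, -5.66, 5.65], [0.88, -5.43, 5.88], [0.92, -5.19, 6.09], [0.96, -4.94, 6.29], [1.0, -4.69, 6.48], [1.04, -4.42, 6.67], [1.08, -4.15, 6.84], [1.12, -3.88, 7.0], [1.16, -3.59, 7.15], [1.2, -3.3, 7.29], [1.24, -3.01, 7.41], [1.28, -2.71, 7.53], [1.32, -2.41, 7.63], [1.36, -2.1, 7.72], [1.4, -1.79, 7.8], [1.44, -1.48, 7.86], [1.48, -1.16, 7.91], [1.52, -0.84, 7.95], [1.56, -0.53, 7.98], [1.6, -0.21, 8.0]]
```

{"fn": "step_arm", "kwargs": {
  "series": [0,0,0,4,0,0,0.35,0,0,0,8,0,0,0.35,0,0,0,8,0,0.3,0.35,0,0,0,8,0,0.7,0.35,0,0,0,7.9,0,1.0,0.35,0,0,0,7.9,0,1.3,0.35,0,0,0,7.8,0,1.6,0.35,0,0,0,7.8,0,1.9,0.35,0,0,0,7.7,0,2.2,0.35,0,0,0,7.6,0,2.6,0.35]
}}

```text
time_s: 17.42
position: [0.577, -0.1588, 0.3368]
orientation: [0.295, 3.127, 0.0]
ft_force: [1.6, 0.8, 4.8]
opening: 0.0388
gripper_force: 44.2
```

```bash
cat > arc.py <<'E'
from h import *
s=monitor.sense(); p=s['position']; px=np.array([.982,-.187]); h=np.array([.5375,-.1513])+.110*px
d=p[:2]-h; X=-d@px*1000; Z=p[2]*1000-86-63
print('t',s['time_s'],'along',round(X,1),'side',round((d@np.array([.187,.982]))*1000,1),'h',round(Z,1),'rad',round(np.hypot(X,Z),1),'q',round(1.6057-np.arctan2(Z,X),3),'f',s['ft_force'].round(1),s['gripper_force'],s['opening'],'yaw',R.from_rotvec(s['orientation']).as_matrix().round(3).tolist())
E
python3 arc.py
```

```text
t 17.4167 along 69.8 side -0.0 h 187.8 rad 200.3 q 0.391 f [1.6 0.8 4.8] 44.1784143447876 0.03882237494657284 yaw [[-0.982, 0.187, 0.0], [0.187, 0.982, -0.0], [-0.0, 0.0, -1.0]]
```

Radius is 200.3 mm, so the grip is following the arc. Continuing.

{"fn": "step_arm", "kwargs": {
  "series": [0,0,0,7.5,0,2.8,0.35,0,0,0,7.4,0,3.1,0.35,0,0,0,7.2,0,3.4,0.35,0,0,0,7.1,0,3.7,0.35,0,0,0,7.0,0,4.0,0.35,0,0,0,6.8,0,4.3,0.35,0,0,0,6.6,0,4.5,0.35,0,0,0,6.4,0,4.8,0.35,0,0,0,6.2,0,5.0,0.35,0,0,0,6.0,0,5.3,0.35]
}}

```text
time_s: 18.25
position: [0.5089, -0.1461, 0.2956]
orientation: [-0.295, -3.125, -0.0]
ft_force: [-0.8, 1.2, 7.6]
opening: 0.0393
gripper_force: 46.5
```

```bash
python3 arc.py
```

```text
t 18.25 along 139.0 side -0.2 h 146.6 rad 202.0 q 0.794 f [-0.8  1.2  7.6] 46.476967334747314 0.0392703207888537 yaw [[-0.982, 0.187, -0.002], [0.187, 0.982, 0.0], [0.002, -0.0, -1.0]]
```

{"fn": "step_arm", "kwargs": {
  "series": [0,0,0,5.7,0,5.8,0.35,0,0,0,5.4,0,6.1,0.35,0,0,0,5.2,0,6.3,0.35,0,0,0,4.9,0,6.5,0.35,0,0,0,4.6,0,6.7,0.35,0,0,0,4.4,0,6.9,0.35,0,0,0,4.1,0,7.0,0.35,0,0,0,3.8,0,7.2,0.35,0,0,0,3.5,0,7.4,0.35,0,0,0,3.2,0,7.5,0.35]
}}

```text
time_s: 19.08
position: [0.4613, -0.1371, 0.2266]
orientation: [-0.295, -3.117, -0.001]
ft_force: [-8.7, 3.2, 10.3]
opening: 0.0392
gripper_force: 55.6
```

```bash
python3 arc.py
```

```text
t 19.0833 along 187.4 side -0.4 h 77.6 rad 202.9 q 1.213 f [-8.7  3.2 10.3] 55.63297927379608 0.03920068072461891 yaw [[-0.982, 0.188, -0.011], [0.188, 0.982, 0.002], [0.011, -0.0, -1.0]]
```

{"fn": "step_arm", "kwargs": {
  "series": [0,0,0,2.0,0,7.0,0.35,0,0,0,2.0,0,7.2,0.35,0,0,0,1.8,0,7.4,0.35,0,0,0,1.6,0,7.4,0.35,0,0,0,1.4,0,7.0,0.35,0,0,0,1.2,0,6.5,0.35,0,0,0,0.9,0,6.0,0.35,0,0,0,0.6,0,5.0,0.35,0,0,0,0.2,0,3.0,0.35,0,0,0,0,0,0,0.35]
}}

```text
time_s: 19.92
position: [0.4466, -0.1345, 0.1685]
orientation: [-0.295, -3.11, -0.003]
ft_force: [-14.2, 4.1, 8.4]
opening: 0.0396
gripper_force: 65.7
```

```bash
cat > lev.py <<'E'
from h import *
exec(open('arc.py').read().split('\n',1)[1])
px3=np.array([.982,-.187]); n=np.array([.5375,-.1513])
for nm in('scene','top'):
    Q=cloud(nm)[1].reshape(-1,3); Q=Q[np.isfinite(Q[:,0])]
    d=Q[:,:2]-n; a=d@px3; b=d@np.array([.187,.982])
    m=(np.abs(b)<.009)&(a>-.045)&(a<.085)&(Q[:,2]>.07)&(Q[:,2]<.16)
    if m.sum()>20:
        z=Q[m,2]; aa=a[m]
        up=[(c,np.percentile(z[(aa>c)&(aa<c+.01)],95)) for c in np.arange(-.04,.08,.01) if ((aa>c)&(aa<c+.01)).sum()>3]
        print(nm,m.sum(),np.round(up,3).tolist())
E
python3 lev.py
```

```text
t 19.9167 along 202.3 side -0.5 h 19.5 rad 203.2 q 1.509 f [-14.2   4.1   8.4] 65.65443277359009 0.0395846798596963 yaw [[-0.982, 0.188, -0.018], [0.188, 0.982, 0.003], [0.018, -0.0, -1.0]]
scene 296 [[-0.04, 0.118], [-0.03, 0.116], [-0.02, 0.114], [-0.01, 0.121], [0.0, 0.128], [0.01, 0.125], [0.02, 0.11], [0.03, 0.108], [0.04, 0.107], [0.05, 0.106], [0.06, 0.103], [0.07, 0.102]]
top 63 [[0.05, 0.105], [0.06, 0.103], [0.07, 0.101]]
```

{"fn": "step_arm", "kwargs": {
  "series": [0,0,0,-1.0,0,0,0.35,0,0,0,-1.0,0,0,0.35,0,0,0,-0.5,0,0,0.35,0,0,0,0,0,0,0.35,0,0,0,0,0,0,0.35,0,0,0,0,0,0,0.35,0,0,0,0,0,0,0.35,0,0,0,0,0,0,0.35,0,0,0,0,0,0,0.35,0,0,0,0,0,0,0.35]
}}

```text
time_s: 20.85
position: [0.4469, -0.1345, 0.1682]
orientation: [-0.294, -3.105, -0.003]
ft_force: [-17.5, 3.9, 9.2]
opening: 0.0391
gripper_force: 65.9
```

```bash
cat >> lev.py <<'E'
from scipy.optimize import least_squares
Q=cloud('wrist')[1].reshape(-1,3)
T=R.from_rotvec(s['orientation']); L=T.inv().apply(Q-s['position'])*1000
m=(np.abs(L[:,1])<14)&(np.abs(L[:,0])<25)&(L[:,2]>30)&(L[:,2]<85); g=L[m]
if len(g)>50:
    f=least_squares(lambda v:np.hypot(g[:,0]-v[0],g[:,2]-v[1])-14,[0,63],loss='soft_l1')
    c=T.apply([f.x[0]/1000,0,f.x[1]/1000])+s['position']
    dd=c[:2]-h; X=-dd@px; Z=c[2]-.086
    print('grip tool xz',f.x.round(1),len(g),'cost',f.cost/len(g),'world',c.round(4),'rad',np.hypot(X,Z).round(4),'q',round(1.6057-np.arctan2(Z,X),3))
# foot cup lower edge / ring
Q=cloud('scene')[1].reshape(-1,3); Q=Q[np.isfinite(Q[:,0])]; d=np.hypot(*(Q[:,:2]-n).T); z=Q[d<.02,2]
print('hist z near nest',[(int(k*1000),int(((z>=k)&(z<k+.004)).sum())) for k in np.arange(.03,.11,.004)])
E
python3 lev.py; python3 - <<'E'
from h import *
i,_=cloud('scene'); cv2.imwrite('pics/s8.png',cv2.resize(i[150:255,160:275],None,fx=5,fy=5,interpolation=3)[...,::-1])
E
```

```text
t 20.85 along 202.0 side -0.4 h 19.2 rad 202.9 q 1.511 f [-17.5   3.9   9.2] 65.85775852203369 0.03911072091303372 yaw [[-0.982, 0.187, -0.022], [0.187, 0.982, 0.004], [0.023, -0.0, -1.0]]
scene 298 [[-0.04, 0.119], [-0.03, 0.117], [-0.02, 0.116], [-0.01, 0.122], [0.0, 0.127], [0.01, 0.127], [0.02, 0.11], [0.03, 0.109], [0.04, 0.108], [0.05, 0.107], [0.06, 0.103], [0.07, 0.101]]
top 56 [[0.05, 0.105], [0.06, 0.103], [0.07, 0.101]]
grip tool xz [-6.6 49.6] 5462 cost 0.17782181688908558 world [ 0.4523 -0.1355  0.1185] rad 0.1992 q 1.442
hist z near nest [(30, 8), (34, 4), (38, 10), (42, 20), (46, 30), (50, 15), (54, 0), (58, 0), (62, 10), (66, 14), (70, 41), (74, 9), (78, 0), (82, 1), (86, 4), (90, 8), (94, 6), (98, 9), (102, 11), (106, 14)]
```

View pics/s8.png

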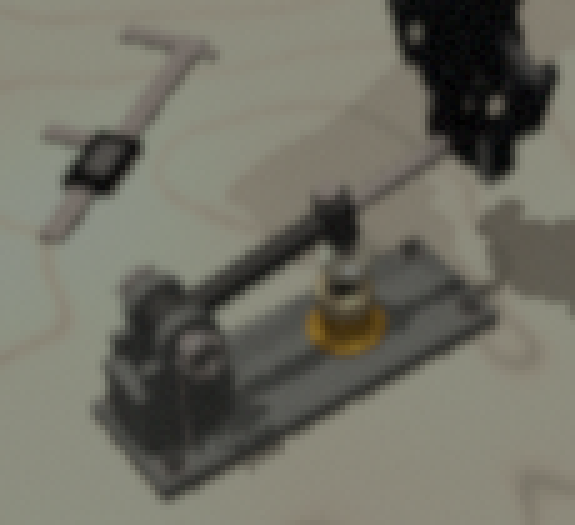

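The lever is down over the ring and the foot is just above it, at (345,265) in the crop. The grip has crept about 13 mm in the pads while spinning in them, and the measured lever angle is 1.44. I'll bring it down the rest of the way with the tool turning along with the lever, so it no longer spins in the pads.

{"fn": "step_arm", "kwargs": {
  "series": [0,-0.008,0,0.7,0,1.6,0.35,0,-0.008,0,0.7,0,1.6,0.35,0,-0.008,0,0.7,0,1.6,0.35,0,-0.008,0,0.7,0,1.6,0.35,0,-0.008,0,0.7,0,1.6,0.35,0,-0.008,0,0.7,0,1.6,0.35,0,-0.008,0,0.7,0,1.6,0.35,0,-0.008,0,0.7,0,1.6,0.35,0,-0.008,0,0.7,0,1.6,0.35,0,-0.008,0,0.7,0,1.6,0.35],
  "newtons": 60
}}

```text
time_s: 21.93
position: [0.441, -0.1334, 0.1518]
orientation: [0.29, 3.069, -0.009]
ft_force: [-16.0, 3.6, 8.0]
opening: 0.039
gripper_force: 65.9
```

```bash
python3 lev.py
```

```text
t 21.9333 along 208.0 side -0.4 h 2.8 rad 208.1 q 1.592 f [-16.    3.6   8. ] 65.85280179977417 0.03904459371491921 yaw [[-0.981, 0.187, 0.058], [0.187, 0.982, -0.011], [-0.059, -0.0, -0.998]]
scene 262 [[-0.04, 0.104], [-0.03, 0.105], [-0.02, 0.104], [-0.01, 0.118], [0.0, 0.12], [0.01, 0.116], [0.02, 0.103], [0.03, 0.102], [0.04, 0.102], [0.05, 0.101], [0.06, 0.099], [0.07, 0.099]]
top 172 [[-0.01, 0.119], [0.0, 0.119], [0.01, 0.109], [0.02, 0.102], [0.03, 0.101], [0.04, 0.101], [0.05, 0.101], [0.06, 0.098], [0.07, 0.099]]
grip tool xz [-6.6 49.7] 5456 cost 0.18046849041835702 world [ 0.4503 -0.1351  0.1025] rad 0.1992 q 1.523
hist z near nest [(30, 6), (34, 5), (38, 12), (42, 13), (46, 24), (50, 13), (54, 7), (58, 18), (62, 43), (66, 1), (70, 1), (74, 1), (78, 8), (82, 4), (86, 9), (90, 8), (94, 12), (98, 20), (102, 11), (106, 16)]
```

{"fn": "step_arm", "kwargs": {
  "series": [0,-0.008,0,0.6,0,1.6,0.35,0,-0.008,0,0.6,0,1.6,0.35,0,-0.008,0,0.6,0,1.6,0.35,0,-0.008,0,0.6,0,1.6,0.35,0,-0.008,0,0.6,0,1.6,0.35,0,-0.008,0,0.6,0,1.6,0.35,0,-0.008,0,0.6,0,1.6,0.35,0,-0.008,0,0.6,0,1.6,0.35,0,-0.008,0,0.6,0,1.6,0.35,0,-0.006,0,0.4,0,1.0,0.35]
}}

```text
time_s: 22.97
position: [0.4366, -0.1325, 0.1356]
orientation: [0.283, 2.992, -0.02]
ft_force: [-18.3, 3.5, 11.4]
opening: 0.0393
gripper_force: 66.4
```

```bash
python3 lev.py
```

```text
t 22.9667 along 212.5 side -0.4 h -13.4 rad 212.9 q 1.669 f [-18.3   3.5  11.4] 66.37768149375916 0.03926404196726352 yaw [[-0.973, 0.187, 0.134], [0.186, 0.982, -0.026], [-0.136, -0.0, -0.991]]
scene 262 [[-0.04, 0.094], [-0.03, 0.094], [-0.02, 0.095], [-0.01, 0.115], [0.0, 0.115], [0.01, 0.102], [0.02, 0.097], [0.03, 0.095], [0.04, 0.096], [0.05, 0.096], [0.06, 0.097], [0.07, 0.096]]
top 256 [[-0.04, 0.094], [-0.03, 0.094], [-0.02, 0.104], [-0.01, 0.116], [0.0, 0.116], [0.01, 0.097], [0.02, 0.095], [0.03, 0.096], [0.04, 0.097], [0.05, 0.097], [0.06, 0.097], [0.07, 0.097]]
grip tool xz [-6.6 49.7] 5446 cost 0.17195823491851303 world [ 0.4497 -0.135   0.0873] rad 0.1992 q 1.599
hist z near nest [(30, 5), (34, 7), (38, 12), (42, 9), (46, 14), (50, 14), (54, 16), (58, 36), (62, 4), (66, 2), (70, 6), (74, 6), (78, 7), (82, 13), (86, 11), (90, 13), (94, 18), (98, 18), (102, 14), (106, 2)]
```

The lever angle is 1.599 and the bar reads level in two cameras, so the foot is about half sunk. I'll do one still call to settle and check.

{"fn": "step_arm", "kwargs": {
  "series": [0,0,0,0,0,0,0.35,0,0,0,0,0,0,0.35,0,0,0,0,0,0,0.35,0,0,0,0,0,0,0.35,0,0,0,0,0,0,0.35,0,0,0,0,0,0,0.35,0,0,0,0,0,0,0.35,0,0,0,0,0,0,0.35,0,0,0,0,0,0,0.35,0,0,0,0,0,0,0.35]
}}

```text
time_s: 24.0
position: [0.4366, -0.1325, 0.1357]
orientation: [0.283, 2.993, -0.02]
ft_force: [-17.8, 3.0, 9.9]
opening: 0.0388
gripper_force: 66.4
```

```bash
python3 lev.py | grep grip; python3 - <<'E'
from h import *
Q=cloud('scene')[1].reshape(-1,3); Q=Q[np.isfinite(Q[:,0])]
d=np.hypot(Q[:,0]-.5375,Q[:,1]+.1513); m=(d<.021)&(Q[:,2]>.038)&(Q[:,2]<.049); print('ring side radius med',np.median(d[m]),m.sum(),np.abs(monitor.sense()['joint_vel']).max())
print(r.hand_in())
E
```

```text
grip tool xz [-6.6 49.7] 5449 cost 0.17844080575881827 world [ 0.4496 -0.135   0.0873] rad 0.1993 q 1.599
ring side radius med 0.01828629765267264 33 0.0017871978604608132
the job is handed in; nothing more can be done
None
```

I handed the job in with the broad agate ring seated flat over the liner, released, and clamped under the foot, the arm still holding the lever at about 1.60 rad (foot about half sunk by lever angle, not measured directly); no verdict came back.

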